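# Open the filter bay of a bench filter unit

## Robot

A 6-joint arm with a two-finger parallel gripper is mounted at the origin on the work surface. World frame = base frame: x ahead of the robot, y to its left, z up, the work surface at z = 0. Lengths are in mm, angles in rad, forces in N, time in s.
With the tool pointing down it reaches from about 350 to 875 mm from the base axis. Payload 4.2 kg.
Tool frame: the origin (TCP) lies at the very end of the fingers, on their centre line; the grasp point (between the pads) lies 19 mm behind it; z points along the fingers, y is the line along which they close (so a half turn about z gives the same grasp; the last joint's range is limited). The gripper opens to 85 mm and grips with 20 to 120 N. Pads are 22 mm wide; open, the fingers measure 114 mm over their backs; the gripper's body (76 mm by 85 mm) begins 54 mm behind the grasp point. The pads swing forward as they close: fully open they stand 13 mm farther back than shut.
Start: joints at [1.597, 0.385, 0.008, 0, -1.194, -0.259], TCP at [144.158, 608.126, 231.312] pointing down, gripper open.
Joint ranges: [-3.14, 3.14], [-1.21, 2.06], [-1.07, 1.41], [-3.16, 2.05], [-2.99, -0.16], [-3.1, 3.1]. Speed limits (rad/s): [2.79, 2.79, 3.14, 3.14, 3.14, 3.14].

## Interface

Orientations are given as a unit quaternion [x, y, z, w].
In Python, from bench import arm gives the robot as it stands.
- The arm moves only by the tool servo_tool, never from a script. Its argument "rows" is a list that holds one entry, the list of rows, each a list of 7 numbers: the finger opening in mm, from 0 to 85.4, then the shift along the tool's x, y, z in mm, then the turn, a rotation vector about the tool's x, y, z in rad. A call has 1 to 10 rows; each row is the pose to reach, as a shift and turn from the pose commanded when the call began, along the tool's axes at that moment; what a row does not reach only later rows make up. A row lasts 1/8 s, in which the tool goes at most 62.5 mm and 10.7 degrees, less where a joint would pass 70% of its speed; a pose out of reach is approached as far as the arm can. A call with a gripper value outside its range is refused whole. The fingers move at their own pace and stop on an object; the grip force is fixed at half the most. Time passes only in rows, so rows that repeat a pose let the fingers close. It gives the time, the measured TCP pose, the force, the opening and the grip force at its end, in the units of the state.
- arm.read_state(): the state, without advancing time (a new reading comes with each control period).
- arm.get_image(name): name is "scene" or "top"; returns the picture (384x512x3 uint8, red, green, blue); there is no depth.
- arm.camera_params(name): a dict with "intrinsics" (3x3 intrinsics, pixels), "R" (3x3) and "t" (3): a world point X has camera coordinates R X + t. Camera axes: x right, y down, z forward; pixel columns grow to the right and rows downward; lengths in mm; the calibration is good to about 2 mm. A picture is of the moment at which its call begins. camera_params takes no time and is no camera call.
- arm.job_done(): hands the job in; it is judged then, once.
The state is a dict: "clock": time; "joints": joint angles; "joint_vel": joint speeds; "joint_efforts": joint torques, N m; "position": TCP position; "ee_rot": TCP orientation; "contact_force": force on the tool from outside, world axes, zero at the start; "wrist_torque": the same for the moment, N m; "gripper_width": finger opening in mm; "grasp_force": force on a finger pad.
Only numpy, scipy, OpenCV 4.12 (cv2) and the standard library are available. Lean on these libraries where they do the work, as an engineer would, in place of code of your own. Each camera call takes 0.05 s, during which the arm holds its last target. There are 200 camera calls.

## Task

Press the red snap tab on the filter unit all the way in to release the blue cover, then push the cover along its rails, over the tab, until the filter under it is completely uncovered. Only press and push: do not lift or tip the cover, and leave the glassware on the bench where it stands. Finish clear of everything, with the tab still in and the cover lying flat on its rails.

Things in the scene. Friction and masses are not known exactly. Their poses are not given: they have to be found in the camera images.
- unit: White filter unit fixed to the bench, 175 x 220 mm (its x by y); origin at bench level under the middle of its rails. x points across the rails away from the dark display panel (-x side, 52 mm high at its knob); y runs along the rails, the way the cover is pushed. Heights above bench: rails' top 60, side guides 70 mm (x = 50..70 on both sides; the cover has 2 mm play).
- filter_mid (a point): Middle of the pleated white filter in its orange frame, below the rails and under the cover at the start: 72 mm along the unit's y (y = -89 to -17 in the unit's frame), 74 mm along x. Behind it a back stop 66 mm high fills y = -109 to -96.
- stop_face (a point): Middle of the inner face of the end stop (68 mm above the bench, 7 mm thick), at y = +102 in the unit's frame. Between tab and stop lies a grey parking trough between the rails, its floor 4 mm below their top; the cover parks above it.
- cover: Blue loose cover plate, 96 x 84 x 8 mm (x, y, z), 100 to 210 g, on the rails over the filter, axes parallel to the unit's. Origin: centre of its underside, at the start at x 0, y -52, z 60 mm in the unit's frame, its leading (+y) edge 2 mm from the tab. The filter is wholly uncovered with this origin at y = +25 mm or more; the end stop halts it at +60.
- rib (a point): Middle of the upright yellow rib across the cover: 60 mm along x, 10 mm thick along y, reaching from 8 to 30 mm above the cover's underside. The point is 20 mm above that underside and 18 mm to -y of the cover's origin. Pushing the rib's -y face towards +y slides the cover.
- tab_top (a point): Centre of the top of the red snap tab, 40 x 34 mm (unit's x by y), which goes straight down into the unit. Out, its top is 72 mm above the bench, 12 mm above the rails, and blocks the cover; fully in, it is 57 mm above the bench, 3 mm below the rails' top, and the cover slides over it.
- tab (a joint): How far the tab is pressed in, m: 0 fully out (it starts at 0 to 0.002), 0.015 fully in against a solid stop; from 0.0125 it is clear of the cover. It resists with about 6 N of friction and stays where it is left: it does not spring back.
- vial_blue_mid (a point): Bystander: capped glass vial with blue content, 28 mm across, 65 mm tall, standing on the bench; point half-way up.
- vial_amber_mid (a point): Bystander: capped glass vial with amber content, 28 mm across, 65 mm tall, standing on the bench; point half-way up.
- flask_mid (a point): Bystander: small green-tinted glass flask with a narrow neck, 60 mm across at its belly, 107 mm tall, standing on the bench; point on its axis 50 mm up.
- beaker_mid (a point): Bystander: empty glass beaker, 64 mm across, 75 mm tall, standing on the bench; point half-way up.
Not all that is in view belongs to the job. There is more than one size of the cover; the one meant has the size given above.

How it is judged (in metres and radians):
On the way, in this order (a step that is already met when the one before it is completed fails the run):
1. the red tab is pressed in, clear of the cover, while the cover is still on its seat (value of joint tab above 0.0125 m and y of cover in the frame of unit below -0.04 m), for 0.1 s.
2. the cover is pushed along its rails until the filter is uncovered (y of cover in the frame of unit above 0.025 m), for 0.1 s.
At the end, for the whole second after the job is handed in: The cover's origin is at y = 25 to 64 mm in the unit's frame, so that the filter is wholly uncovered, within 6 mm of the rails' middle line, lying flat on the rails (within 3 mm in height and 0.05 rad of level) and at rest; the tab is still in (12 mm or more) (y of cover in the frame of unit between 0.025 and 0.064 m and x of cover in the frame of unit between -0.006 and 0.006 m and z of cover in the frame of unit between 0.057 and 0.063 m and angle between cover's own z axis and vertical below 0.05 rad and linear speed of cover below 0.01 m/s and value of joint tab above 0.012 m); the robot touches nothing.
It fails at once if the cover is lifted off its rails (8 mm or more) or tipped (0.2 rad) (z of cover in the frame of unit above 0.068 m or angle between cover's own z axis and vertical above 0.2 rad).
It fails at once if a vial, the flask or the beaker is moved by 15 mm or more (distance of any of vial_blue_mid, vial_amber_mid, flask_mid, beaker_mid from where it was at the start of the episode above 0.015 m).
It also fails if it takes over 38 s, if anything falls off the work surface, if the arm or the gripper's body presses on something with over 40 N, if the wrist force passes 120 N, or if a joint passes its speed limit or range.

## Working session

There is one attempt and no reset: what is moved stays moved. The work goes in short steps, Python scripts to look and compute and a tool call to move; the robot and the scene stay as the last step left them, time stands still between calls to the robot, and variables do not carry over. Pictures are saved under pics/ and viewed, at most 10 in all, crops included, and the job is handed in when it is done.

Besides the shell and the picture viewer there is one more tool, called after "Emit:" in YAML: its name, and indented under it one key for each argument. servo_tool: Moves the arm, as the interface text tells. Its arguments: {"type":"object","properties":{"rows":{"type":"array"}},"required":["rows"]}

```bash
mkdir -p pics
python3 - <<'E'
from bench import arm
import cv2,numpy as np
for n in("scene","top"):
    cv2.imwrite(f"pics/{n}0.png",arm.get_image(n)[:,:,::-1])
    p=arm.camera_params(n);print(n,{k:np.round(v,4).tolist() for k,v in p.items()})
s=arm.read_state();print(s)
E
```

```text
scene {'intrinsics': [[487.4718, 0.0, 246.9763], [0.0, 487.4718, 182.764], [0.0, 0.0, 1.0]], 'R': [[0.2455, 0.9693, -0.011], [0.6557, -0.1744, -0.7346], [-0.714, 0.1732, -0.6784]], 't': [-106.7368, -307.1265, 1658.6819]}
top {'intrinsics': [[445.2527, 0.0, 250.9916], [0.0, 445.2527, 199.4679], [0.0, 0.0, 1.0]], 'R': [[0.0288, -0.9995, 0.0117], [-0.9933, -0.0299, -0.1115], [0.1118, -0.0084, -0.9937]], 't': [-41.7853, 561.9055, 1271.4635]}
{'clock': 0.1, 'joints': array([ 1.59658418e+00,  3.85472928e-01,  6.71774381e-03, -3.84368749e-04,
       -1.19399794e+00, -2.58588972e-01]), 'joint_vel': array([-0.00047305,  0.00088628,  0.00473514,  0.00285984, -0.00047194,
       -0.00129436]), 'joint_efforts': array([-7.65693403e-04, -3.93319452e+01,  1.88928545e+01,  4.19801071e+00,
       -2.62125992e-03,  5.79714751e-06]), 'position': array([144.07406751, 607.61786172, 230.32503794]), 'ee_rot': array([ 9.93224374e-01, -1.16208234e-01, -3.81813406e-05,  9.93840001e-04]), 'contact_force': array([ 0.49601313, -0.07426205,  1.04277726]), 'wrist_torque': array([-0.01130645, -0.00864661,  0.00341958]), 'grasp_force': 0.0, 'gripper_width': 85.61795554139368}
```

View pics/scene0.png

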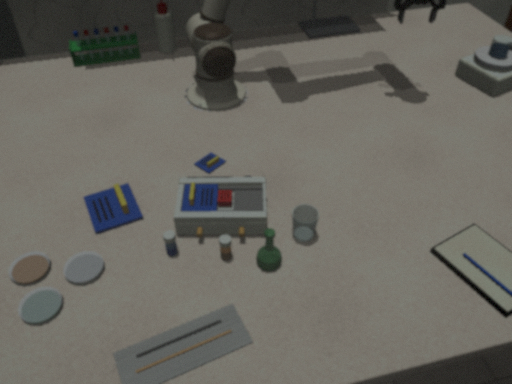

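View pics/top0.png

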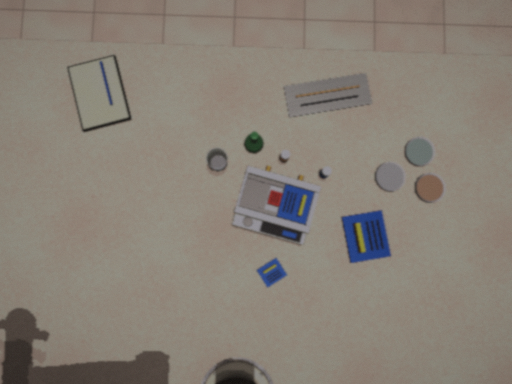

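The scene view shows three blue covers: one on the unit (scene 200,196; top 297,204), a large loose one (scene 113,207; top 366,236) and a small loose one (scene 210,162; top 271,272). The one on the unit fits, since it lies over the filter next to the red tab. I'll check its size in enlarged crops.

Run:
```python
import cv2
a=cv2.imread("pics/top0.png")[145:245,205:335];cv2.imwrite("pics/topc.png",cv2.resize(a,None,fx=6,fy=6,interpolation=cv2.INTER_CUBIC))
a=cv2.imread("pics/scene0.png")[165:275,150:325];cv2.imwrite("pics/scenec.png",cv2.resize(a,None,fx=4.5,fy=4.5,interpolation=cv2.INTER_CUBIC))
```

```text
(no output)
```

View pics/topc.png

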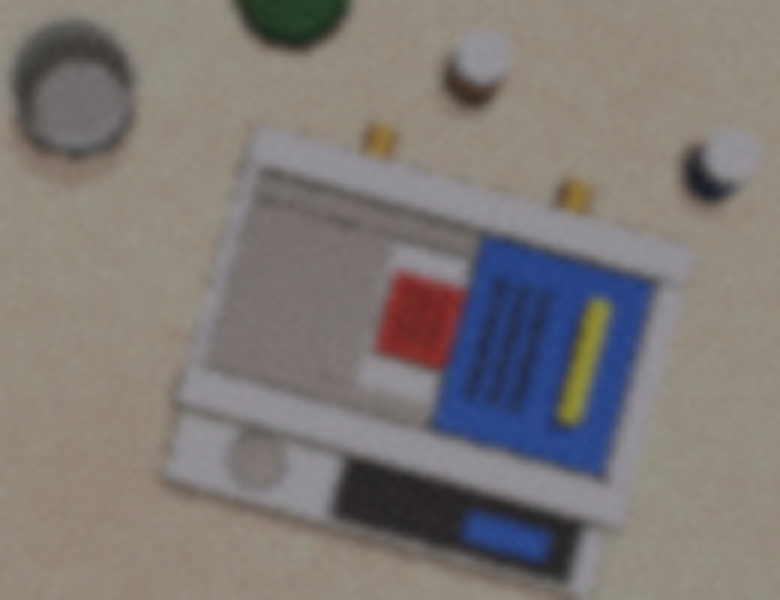

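View pics/scenec.png

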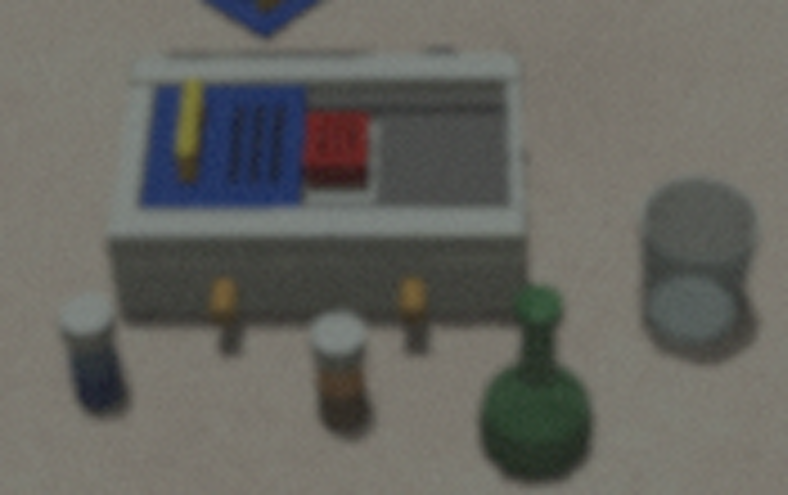

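The crops confirm the choice. The cover on the unit (topc corners 482,237 / 653,284 / 434,430 / 606,472) is next to the red tab (centre 420,320), with the rib at 585,360. Next I'll fit the unit's pose from both cameras.

```bash
cat > h.py <<'E'
from bench import arm
import numpy as np
from scipy.optimize import least_squares
P={n:arm.camera_params(n) for n in("scene","top")}
def proj(n,X):
    p=P[n];c=np.asarray(X)@np.array(p["R"]).T+np.array(p["t"]);q=c@np.array(p["intrinsics"]).T
    return q[:,:2]/q[:,2:]
def ray(n,uv,z):
    p=P[n];R=np.array(p["R"]);d=R.T@np.linalg.inv(p["intrinsics"])@[*uv,1];o=-R.T@np.array(p["t"])
    return o+d*(z-o[2])/d[2]
def world(q,L):
    c,s=np.cos(q[2]),np.sin(q[2]);return np.asarray(L)@np.array([[c,s,0],[-s,c,0],[0,0,1]])+[q[0],q[1],0]
full=lambda n,uv:(np.array(uv,float)+.5)/(6 if n=="top" else 4.5)-.5+((205,145) if n=="top" else (150,165))
E
python3 - <<'E'
from h import *
C=[[48,-10,68],[48,-94,68],[-48,-10,68],[-48,-94,68]];T=[[20,26,72],[20,-8,72],[-20,26,72],[-20,-8,72]];Rb=[[30,-65,90],[30,-75,90],[-30,-65,90],[-30,-75,90]]
D={"top":(C+T+Rb,[(482,237),(653,284),(434,430),(606,472),(398,272),(466,290),(377,350),(445,367),(590,297),(612,301),(558,420),(579,425)]),
"scene":(C+T,[(303,205),(141,205),(305,85),(155,88),(369,167),(305,167),(367,110),(308,112)])}
def f(q,ns):return np.concatenate([(proj(n,world(q,D[n][0]))-full(n,D[n][1])).ravel() for n in ns])
for ns in (["top"],["scene"],["top","scene"]):
    r=least_squares(f,[600,-100,-.2],args=(ns,));print(ns,r.x.round(3),np.abs(r.fun).max().round(2))
    print(r.fun.reshape(-1,2).round(1).tolist())
q=r.x
for k,L in dict(tab=[0,9,72],rib=[0,-70,80],ribminus=[0,-75,80]).items(): print(k,world(q,[L]).round(1))
for k,uv,z in (("amber",(484,52),65),("blue",(730,155),65),("beaker",(72,85),75)):
    w=ray("top",full("top",uv),z);d=w[:2]-q[:2];c,s=np.cos(q[2]),np.sin(q[2]);print(k,w.round(),"unit",round(c*d[0]+s*d[1]),round(-s*d[0]+c*d[1]))
for k,uv,z in (("flask",(538,298),107),("amber",(340,330),65)):
    w=ray("scene",full("scene",uv),z);d=w[:2]-q[:2];print(k,w.round(),"unit",round(c*d[0]+s*d[1]),round(-s*d[0]+c*d[1]))
E
```

```text
['top'] [ 5.62493e+02 -1.00462e+02 -2.35000e-01] 0.63
[[0.3, -0.3], [0.2, -0.5], [-0.3, -0.1], [-0.3, 0.6], [-0.3, -0.2], [-0.1, -0.1], [-0.4, 0.3], [-0.2, 0.6], [0.3, -0.2], [0.1, 0.1], [0.3, -0.1], [0.3, 0.0]]
['scene'] [ 5.69243e+02 -9.84970e+01 -2.35000e-01] 1.12
[[-0.6, 0.5], [-0.1, 1.1], [0.2, -0.4], [0.1, -0.5], [-0.0, -0.9], [0.1, -0.6], [0.6, 0.4], [-0.1, 0.2]]
['top', 'scene'] [ 5.64785e+02 -9.94350e+01 -2.41000e-01] 2.0
[[0.0, -1.1], [-0.1, -1.1], [-0.7, -0.9], [-0.7, -0.0], [-0.6, -1.1], [-0.4, -0.9], [-0.8, -0.6], [-0.6, -0.2], [-0.0, -0.9], [-0.2, -0.6], [-0.1, -0.8], [-0.2, -0.7], [-1.5, -0.7], [-0.9, -0.3], [-0.4, -1.5], [-0.4, -1.7], [-0.9, -2.0], [-0.7, -1.8], [-0.1, -0.7], [-0.8, -1.0]]
tab [[566.9 -90.7  72. ]]
rib [[ 548.1 -167.4   80. ]]
ribminus [[ 546.9 -172.3   80. ]]
amber [ 696. -120.   65.] unit 133 11
blue [ 650. -239.   65.] unit 116 -115
beaker [672.  77.  75.] unit 62 197
flask [740. -27. 107.] unit 152 112
amber [ 699. -117.   65.] unit 135 15
```

Fit: unit at about (565, -99.5), yaw about -0.24, with roughly 3 mm of uncertainty along world x. I'll turn the tool so its y axis lies along the unit's x, close the fingers, and move over the tab.

Emit:
servo_tool:
  rows:
    - [[0,573,578,60,0,0,1.573],[0,573,578,60,0,0,1.573],[0,573,578,60,0,0,1.573],[0,573,578,60,0,0,1.573],[0,573,578,60,0,0,1.573],[0,573,578,60,0,0,1.573],[0,573,578,60,0,0,1.573],[0,573,578,60,0,0,1.573],[0,573,578,60,0,0,1.573],[0,573,578,60,0,0,1.573]]

```text
clock: 1.35
position: [469.7, 74.3, 185.2]
ee_rot: [-0.619, 0.785, 0.0, 0.0]
contact_force: [0.9, 1.3, -0.6]
gripper_width: 0.1
grasp_force: 0.0
```

```bash
cat >> h.py <<'E'
from scipy.spatial.transform import Rotation as Ro
Q=[565,-99.5,-.238]
def to(L,show=1):
    s=arm.read_state();R=Ro.from_quat(s["ee_rot"]);p=s["position"]
    c,n=np.cos(Q[2]),np.sin(Q[2])
    Rt=np.array([[-n,-c,0],[c,-n,0],[0,0,1]])@np.eye(3)
    # tool x = -unit y, tool y = -unit x, z down
    Rt=Ro.from_matrix(np.array([[n,-c,0],[-c,-n,0],[0,0,-1]]).T.T if 0 else np.column_stack([[n,-c,0],[-c,-n,0],[0,0,-1]]))
    d=p-[Q[0],Q[1],0]
    print("t",round(s["clock"],2),"pos",p.round(1),"unit",(c*d[0]+n*d[1]).round(1),(-n*d[0]+c*d[1]).round(1),"F",s["contact_force"].round(1),"w",round(s["gripper_width"],1))
    print("shift",R.inv().apply(world(Q,[L])[0]-p).round(1),"turn",(R.inv()*Rt).as_rotvec().round(4))
E
sed -i '/Rt=np.array/d; s/np.array(\[\[n,-c,0\],\[-c,-n,0\],\[0,0,-1\]\]).T.T if 0 else //' h.py
python3 -c "
from h import *
to([0,13,110])"
```

```text
t 1.35 pos [469.7  74.3 185.2] unit -133.6 146.4 F [ 0.9  1.3 -0.6] w 0.1
shift [ 133.8 -133.2   75.2] turn [-0.0002  0.0002  0.0028]
```

Emit:
servo_tool:
  rows:
    - [[0,130,-130,60,0,0,0],[0,130,-130,60,0,0,0],[0,130,-130,60,0,0,0],[0,130,-130,60,0,0,0],[0,130,-130,60,0,0,0],[0,130,-130,60,0,0,0]]

```text
clock: 2.1
position: [564.9, -79.5, 126.0]
ee_rot: [-0.62, 0.785, -0.0, 0.0]
contact_force: [0.6, 1.0, -0.4]
gripper_width: 0.1
grasp_force: 0.0
```

Run:
```python
from h import *
import cv2
to([0,13,90])
A=cv2.resize(arm.get_image("top")[145:245,205:335],None,fx=3,fy=3,interpolation=2);B=cv2.resize(arm.get_image("scene")[140:240,160:290],None,fx=3,fy=3,interpolation=2)
cv2.imwrite("pics/p1.png",np.hstack([A,B])[:,:,::-1])
p=arm.read_state()["position"]
print((proj("top",[p])-[205,145])*3,(proj("scene",[p])-[160,140])*3+[390,0])
```

```text
t 2.1 pos [564.9 -79.5 126. ] unit -4.8 19.4 F [ 0.6  1.  -0.4] w 0.1
shift [ 6.5 -4.7 36. ] turn [-0.0007  0.0004  0.0045]
[[198.89046274 151.14689148]] [[592.44599343 108.62477604]]
```

View pics/p1.png

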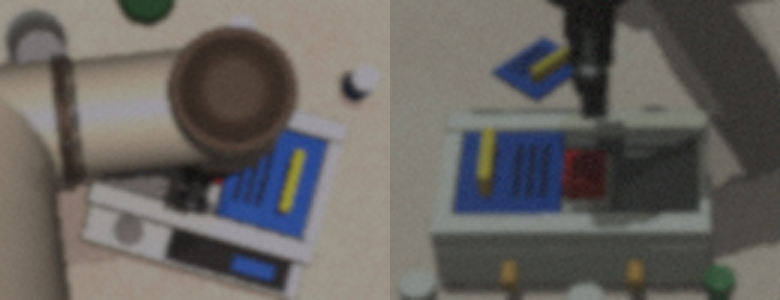

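The scene crop shows the fingertip at about (593,115), matching the projected TCP, just to the right of and above the tab. I'll align and press in small steps.

Emit:
servo_tool:
  rows:
    - [[0,6,-5,0,0,0,0.004],[0,6,-5,20,0,0,0.004],[0,6,-5,40,0,0,0.004],[0,6,-5,50,0,0,0.004],[0,6,-5,58,0,0,0.004],[0,6,-5,63,0,0,0.004],[0,6,-5,66,0,0,0.004],[0,6,-5,66,0,0,0.004]]

```text
clock: 3.2
position: [568.6, -87.5, 60.2]
ee_rot: [-0.618, 0.786, -0.0, 0.0]
contact_force: [-1.7, 0.8, 4.5]
gripper_width: -0.1
grasp_force: 2.1
```

```bash
python3 -c "
from h import *
to([0,13,57])"
```

```text
t 3.2 pos [568.6 -87.5  60.2] unit 0.7 12.5 F [-1.7  0.8  4.5] w -0.1
shift [-0.5  0.7  3.2] turn [-0.0001 -0.0001 -0.0006]
```

Force is about 5 N, which is tab friction. I'll press on to the stop.

Emit:
servo_tool:
  rows:
    - [[0,0,0,2,0,0,0],[0,0,0,3.5,0,0,0],[0,0,0,4.5,0,0,0],[0,0,0,4.5,0,0,0]]

```text
clock: 3.7
position: [568.7, -87.5, 57.0]
ee_rot: [-0.618, 0.786, -0.0, 0.0]
contact_force: [-4.9, 1.3, 12.6]
gripper_width: -0.2
grasp_force: 6.0
```

Emit:
servo_tool:
  rows:
    - [[0,0,0,1,0,0,0],[0,0,0,1.5,0,0,0],[0,0,0,1.5,0,0,0]]

```text
clock: 4.08
position: [568.7, -87.5, 57.0]
ee_rot: [-0.618, 0.786, -0.001, 0.0]
contact_force: [-7.7, 2.2, 19.8]
gripper_width: 0.1
grasp_force: 9.8
```

The tab is hard against its stop: z 57.0, unmoved while the force rises. Now I'll go up and behind the rib.

Emit:
servo_tool:
  rows:
    - [[0,0,0,-30,0,0,0],[0,0,0,-60,0,0,0],[0,50,0,-60,0,0,0],[0,108,0,-60,0,0,0],[0,108,0,-60,0,0,0],[0,108,0,-60,0,0,0]]

```text
clock: 4.82
position: [543.4, -192.6, 113.4]
ee_rot: [-0.618, 0.787, -0.0, 0.0]
contact_force: [0.4, 0.8, 0.2]
gripper_width: 0.0
grasp_force: 0.0
```

Run:
```python
from h import *
import cv2
to([0,-95,75])
A=cv2.resize(arm.get_image("scene")[140:240,160:290],None,fx=6,fy=6,interpolation=2)
cv2.imwrite("pics/p2.png",A[:,:,::-1])
```

```text
t 4.83 pos [ 543.4 -192.6  113.4] unit 0.9 -95.6 F [0.4 0.8 0.2] w 0.0
shift [-0.6  1.  38.4] turn [-0.0009  0.0002 -0.0017]
```

View pics/p2.png

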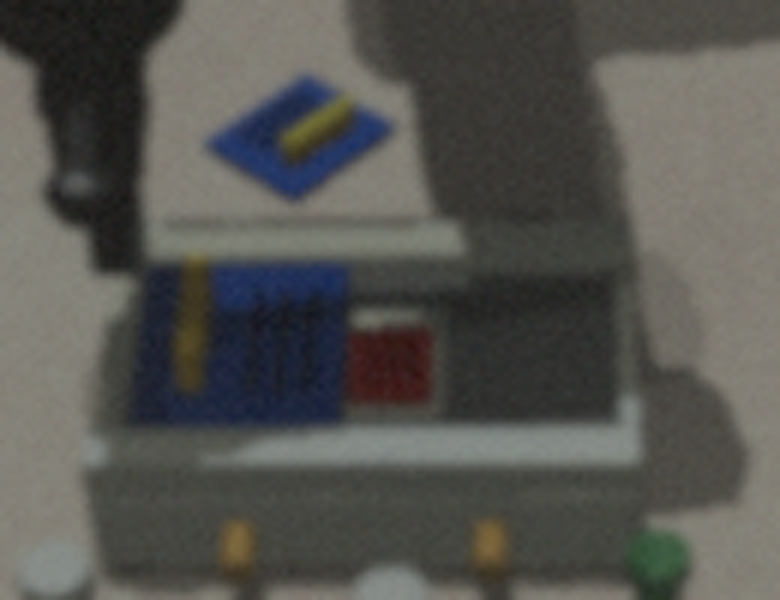

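The picture shows the tab flush (390,365). The fingers (right edge at 140) are behind the rib's -y edge (178), so the way down is clear.

Emit:
servo_tool:
  rows:
    - [[0,0,1,20,0,0,0],[0,0,1,38,0,0,0],[0,0,1,38,0,0,0],[0,-4,1,38,0,0,0],[0,-8,1,38,0,0,0],[0,-12,1,38,0,0,0],[0,-18,1,38,0,0,0],[0,-24,1,38,0,0,0],[0,-30,1,38,0,0,0]]

```text
clock: 6.0
position: [549.3, -162.8, 75.5]
ee_rot: [-0.618, 0.786, -0.0, -0.0]
contact_force: [-0.7, -2.5, 1.4]
gripper_width: 0.6
grasp_force: 1.1
```

```bash
python3 -c "
from h import *
to([0,12,75])"
```

```text
t 6.0 pos [ 549.3 -162.8   75.5] unit -0.3 -65.2 F [-0.7 -2.5  1.4] w 0.6
shift [-77.2  -0.3   0.5] turn [-0.0001 -0.0001 -0.001 ]
```

The cover is sliding with about 2.5 N of push and no jam, so I'll continue.

Emit:
servo_tool:
  rows:
    - [[0,-8,0,0,0,0,0],[0,-17,0,0,0,0,0],[0,-26,0,0,0,0,0],[0,-35,0,0,0,0,0],[0,-44,0,0,0,0,0],[0,-53,0,0,0,0,0],[0,-62,0,0,0,0,0],[0,-69,0,0,0,0,0],[0,-74,0,0,0,0,0],[0,-76,0,0,0,0,0]]

```text
clock: 7.25
position: [567.3, -88.9, 75.3]
ee_rot: [-0.618, 0.786, -0.0, -0.0]
contact_force: [-0.8, -1.6, 1.7]
gripper_width: -0.3
grasp_force: 1.1
```

Run:
```python
from h import *
import cv2
to([0,12,75])
A=cv2.resize(arm.get_image("scene")[140:240,160:290],None,fx=6,fy=6,interpolation=2)
cv2.imwrite("pics/p3.png",A[:,:,::-1])
```

```text
t 7.25 pos [567.3 -88.9  75.3] unit -0.3 10.8 F [-0.8 -1.6  1.7] w -0.3
shift [-1.2 -0.3  0.3] turn [-0.     -0.     -0.0008]
```

View pics/p3.png

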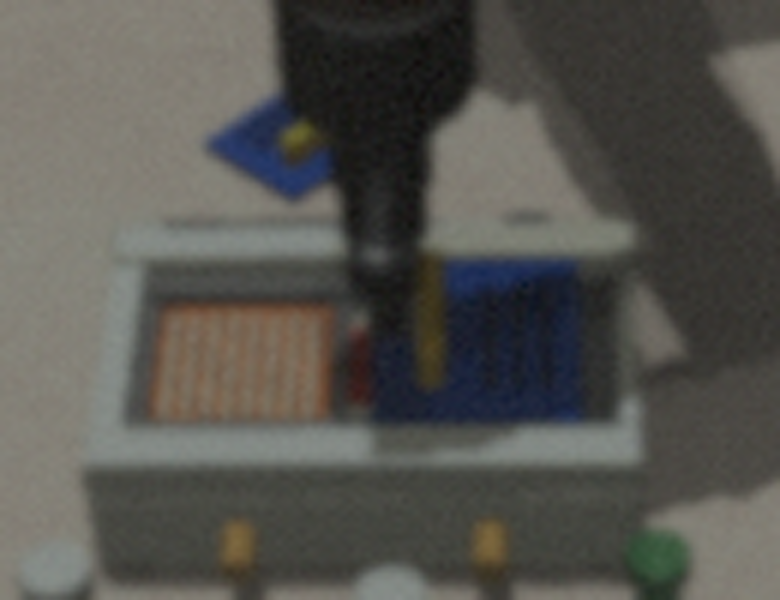

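The filter is fully uncovered (240,360). The cover's trailing edge is at 375, and there is a gap to the end stop (580–615), so its origin is at y of about 45. I'll back off and go up.

Emit:
servo_tool:
  rows:
    - [[0,6,0,0,0,0,0],[0,12,0,0,0,0,0],[0,12,0,0,0,0,0],[0,12,0,-40,0,0,0],[0,12,0,-90,0,0,0],[0,12,0,-130,0,0,0],[0,12,0,-130,0,0,0],[0,12,0,-130,0,0,0]]

```text
clock: 8.3
position: [563.8, -100.8, 204.8]
ee_rot: [-0.618, 0.787, 0.001, -0.0]
contact_force: [0.6, 0.1, -0.8]
gripper_width: -0.1
grasp_force: 0.0
```

Run:
```python
from h import *
import cv2
to([0,0,75])
A=cv2.resize(arm.get_image("scene")[140:240,160:290],None,fx=6,fy=6,interpolation=2)
cv2.imwrite("pics/p4.png",A[:,:,::-1])
```

```text
t 8.3 pos [ 563.8 -100.8  204.8] unit -0.9 -1.6 F [ 0.6  0.1 -0.8] w -0.1
shift [ -1.5  -1.  129.8] turn [ 0.001   0.0004 -0.0015]
```

View pics/p4.png

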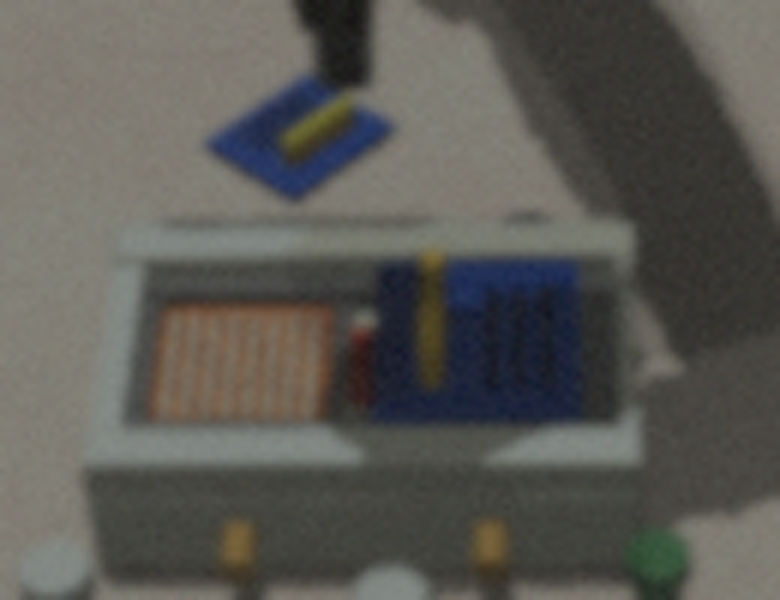

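The cover lies flat and parked (trailing edge 378, leading edge 580), the tab is in (360,365), the glassware is where it was, and the gripper is clear above.

```bash
python3 -c "
from bench import arm
print(arm.job_done())"
```

```text
the job is handed in; nothing more can be done
None
```

I handed the job in at about 8.3 s: the tab is pressed fully in, the filter is uncovered, the cover lies flat on its rails at about y = +45 mm, the glassware is untouched and the arm is clear; the hand-in gave no verdict.

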